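# Hang the valve-cap caddy below the keyed hanger

### The arm

A 6-joint arm with a two-finger parallel gripper is mounted at the origin on the work surface. World frame = base frame: x ahead of the robot, y to its left, z up, the work surface at z = 0. Lengths are in m, angles in rad, forces in N, time in s.
With the tool pointing down it reaches from about 0.35 to 0.85 m from the base axis. Payload 8.1 kg.
Tool frame: the origin (TCP) lies between the finger pads; the fingertips stand 14 mm ahead of it and the grasp point (between the pads) lies 5 mm behind it (robot.tip_reach is the z of the fingertips in the tool frame, in m); z points along the fingers, y is the line along which they close (so a half turn about z gives the same grasp; the last joint's range is limited). The gripper opens to 93 mm and grips with 3 to 60 N. Pads are 15 mm wide; open, the fingers measure 128 mm over their backs; the gripper's body (75 mm by 188 mm) begins 65 mm behind the grasp point.
Start: joints at [-1.396, 0.13, 1.488, -0, 1.523, -0.085], TCP at [0.154, -0.58, 0.233] pointing down, gripper open.
Joint ranges: [-2.96, 2.96], [-0.89, 2.26], [0.02, 2.5], [-1.34, 4.48], [0, 2.73], [-2.66, 2.66]. Speed limits (rad/s): [2.39, 2.39, 2.79, 3.14, 3.14, 3.14].

### API

Orientations are given as a rotation vector (axis times angle).
In Python, from plant import robot gives the robot as it stands. The module is installed in compiled form; this text tells all that it offers.
- The arm moves only by the shell command python3 -m handwheel 'ROWS' [FORCE]. ROWS is JSON, a list of rows, each a list of 7 numbers: the closure, from -1 (fully open) to 1 (shut), then the shift along the tool's x, y, z each as a share of 100 cm, from -1 to 1, then the turn, a rotation vector about the tool's x, y, z each as a share of 180 degrees, from -1 to 1. In form: [[grip, tx, ty, tz, rx, ry, rz], ...]. A call has 1 to 20 rows; each row is the pose to reach, as a shift and turn from the pose commanded when the call began, along the tool's axes at that moment, turning the shorter way round; what a row does not reach only later rows make up. A row lasts 1/8 s, in which the tool goes at most 62.5 mm and 10.7 degrees, less where a joint would pass 70% of its speed; a pose out of reach is approached as far as the arm can. A call with a number of a shift or a turn outside -1 to 1 is refused whole. A call with a gripper value outside its range is refused whole. The fingers move at their own pace and stop on an object; FORCE is the grip in N (left out, the last holds). Time passes only in rows, so rows that repeat a pose let the fingers close. It gives the time, the measured TCP pose, the force, the opening and the grip force at its end, in the units of the state.
- robot.read_state(): the state, without advancing time (a new reading comes with each control period).
- robot.read_camera(name): name is "scene" or "side" or "wrist"; returns a dict with "frame" (480x640x3 uint8, red, green, blue), "fx", "fy", "cx", "cy" (pixels), "rvec" (rotation vector, rad) and "tvec" (3), from world to camera coordinates, as OpenCV has them; the wrist camera has in their place "T_tool_cam" (4x4, takes a point from camera to tool coordinates, whose origin is the TCP and whose axes are the flange's). Camera axes: x right, y down, z forward; pixel columns grow to the right and rows downward; lengths in m; the calibration is good to about 2 mm. A picture is of the moment at which its call begins: read the wrist's pose just before it. There is no depth.
- robot.close_job(): hands the job in; it is judged then, once.
Trained networks look in a picture, given as the dict that the camera call returned (one of the last four; its "shot" number tells which), for a name from the list of things; names that differ only in an ending like _2 or _b are one class to them, and where a whole thing is asked for, a point or a joint stands for the part that bears it (a point fixed in the world has none). Each returns a list of dicts, best first, with "conf" (0 to 1); they miss things now and then, are a little off and sometimes report something else, mostly with a low value. They report only what shows in the picture. A call takes as long as a camera call.
- robot.regions_of(picture, name): "mask" (480x640 bool, what is visible of it) and "rect" ([left, top, right, bottom] in pixels, round what is visible of it).
The state is a dict: "t": time; "q": joint angles; "dq": joint speeds; "joint_torque": joint torques, N m; "tool_pos": TCP position; "orientation": TCP orientation; "force": force on the tool from outside, world axes, zero at the start; "wrist_torque": the same for the moment, N m; "opening": finger opening in m; "gripper_force": force on a finger pad.
Only numpy, scipy, OpenCV 4.12 (cv2) and the standard library are available. Lean on these libraries where they do the work, as an engineer would, in place of code of your own. Each camera call takes 0.05 s, during which the arm holds its last target. There are 200 camera calls.

### The job

Put the steel hanger onto the hanging bracket, turned so that its slot drops fully down over the bracket's flat tongue and its strap hangs in front of the arm's end. Then hang the small caddy of valve caps by its hook from the bar of the hanger's lower loop and let go, so that bracket, hanger and caddy form one still hanging chain. Keep the caddy upright all the way, and leave everything else on the shelf where it is.

Things in the scene. Friction and masses are not known exactly. Their poses are not given: they have to be found in the camera images.
- bracket: Fixed dark steel bracket. Origin on the shelf below the middle of its tongue; x along the arm from its free end to its rear, y across, z up. Post 24 mm square at x +70, y +70 mm, 242 high; base plate x +25 to +115, y +35 to +105, 10 mm thick. A cross bar runs from the post to the arm at x +58 to +82. Arm 24 mm wide (y), up to its free end at x -34 (towards the robot); bars' underside 222, flat top 240 mm above the shelf.
- tongue (a point): Middle of the foot of the bracket's tongue, on the arm's top, 240 mm above the shelf; axes as the bracket's. The tongue: a bright upright flat bar, 20 mm long (x), 5 mm thick (y), 22 mm tall, rounded upper edges. The hanger is fully home when hanger_slot lies here with its x along the bracket's x; its strap is then 4 mm in front (-x) of the arm's end, so it can come in high from the front, then goes straight down.
- hanger: Loose steel hanger, 0.22 kg, 151 mm tall, standing on two runners. Origin at its underside below the middle of the lower loop's bar; z up, x from strap (front) to slot (rear). Strap 24 mm wide (y), 4 thick at x = 0, z 60 to 95; head block above: x -2 to +58, 25 mm wide, z 95 to 115. Runners 8 mm square along x (-24 to +44) at y = +-29, z 0 to 8.
- hanger_grip (a point): Where to pinch the hanger's upright grip tab from above, fingers closing along the hanger's y: hanger frame x +12, y 0, z 138 mm. The tab stands on the head: x 0 to +24, 10 mm thick (y), z 115 to 151. Axes as the hanger's.
- hanger_slot (a point): Middle of the slot's mouth in the underside of the hanger's head: hanger frame x +40, y 0, z 95 mm (28 mm behind and 43 mm below hanger_grip). The slot goes vertically right through the head (20 mm), 24 mm long (x) and 9 mm wide (y): 2 mm of room round the tongue. Axes as the hanger's.
- loop_bar (a point): Middle of the top of the lower loop's bar: hanger frame 0, 0, 8 mm; axes as the hanger's. Bar: round, 8 mm thick, along y. From its ends (y +-29) 8 mm round legs rise to a cross-piece, 8 mm square, 66 mm wide, at x 0, z 56 to 64, under the strap. This closed loop is clear 50 mm wide, 48 mm high above the bar. Hanger home: bar top 153 mm above the shelf.
- caddy: Loose small aluminium tray with valve caps fixed in it, 0.14 to 0.28 kg, standing upright. Origin at its underside below its hook; z up, x from handle (front) to rear. Tray x -46 to +54, y +-45, 32 mm high. Bail of 6 mm wire at x = -9 from the side walls (y +-43) up to z 42, then sloping in to a top at z 85 below the hook. It hangs balanced, about level, its underside 38 mm above the shelf.
- caddy_grip (a point): Where to pinch the caddy's wooden stub handle from above, fingers closing along the caddy's y: caddy frame x -78, y 0, z 32 mm (78 mm in front of and 83 mm below caddy_hook). Handle: x -46 to -92, 12 mm thick (y), z 19 to 45. Axes as the caddy's. A gripper holding here stays in front of the hanger.
- caddy_hook (a point): Middle of the inner top of the caddy's hook, to rest on loop_bar: caddy frame 0, 0, 115 mm; axes as the caddy's. Flat hook opening downward, 14 mm wide (y), 5 mm thick: shank at x -9, top z 115 to 120, tip at x +6.5 to +11.5 down to z 101; 13 mm between shank and tip. The tip goes through the loop from the hanger's front (-x), over the bar and down behind it.
- patch_case: Bystander: translucent flip-top case of round patches, 75 x 105 x 28 mm, lying flat. Origin at the middle of its underside.
- stem_a: Bystander: steel valve stem standing on its 24 mm round foot, 44 mm tall. Origin under its middle.
- stem_b: Bystander: the second steel valve stem, same size.
- pump: Bystander: silver hand pump lying near the far edge, barrel 32 mm thick, about 210 mm long over its black cross handle, which is 70 mm wide. Origin under the middle.
- gauge: Bystander: grey plastic tire gauge lying flat, about 120 mm long, round head 44 mm across, 18 mm high. Origin under its shaft's middle.
- rasp: Bystander: blue metal rasp lying flat, 240 mm long, 26 mm wide, 17 mm high. Origin below its middle.

How it is judged:
On the way, in this order (a step that is already met when the one before it is completed fails the run):
1. the hanger is seated on the bracket: slot down over the tongue, let go and still (x of hanger_slot in the frame of tongue between -0.006 and 0.006 m and y of hanger_slot in the frame of tongue between -0.006 and 0.006 m and z of hanger_slot in the frame of tongue between -0.004 and 0.004 m and angle between the x axis of hanger and the x axis of bracket, either way round below 0.3 rad and angle between hanger's own z axis and vertical below 0.15 rad and contact force between the fingers and hanger below 0.05 N and linear speed of hanger below 0.03 m/s and horizontal distance between caddy and hanger above 0.06 m), for 0.2 s.
2. the caddy hangs by its hook from the loop's bar, let go and still (x of caddy_hook in the frame of hanger between -0.007 and 0.007 m and y of caddy_hook in the frame of hanger between -0.02 and 0.02 m and z of caddy_hook in the frame of hanger between 0.002 and 0.014 m and contact force between caddy and hanger above 0.5 N and height (world z) of caddy above 0.015 m and angle between caddy's own z axis and vertical below 0.25 rad and contact force between the fingers and caddy below 0.05 N and linear speed of caddy below 0.05 m/s), for 0.2 s.
At the end, for the whole second after the job is handed in: Hanger seated (slot mouth within 6 mm sideways, 4 mm in height of the tongue's foot, within 0.3 rad of the arm, tilt under 0.15). Caddy hung on the loop bar (hook within 7 mm across, 20 mm along, 6 mm in height; tilt under 0.25 rad; 15 mm clear of the shelf). Both let go and still (all of step 2 and x of hanger_slot in the frame of tongue between -0.006 and 0.006 m and y of hanger_slot in the frame of tongue between -0.006 and 0.006 m and z of hanger_slot in the frame of tongue between -0.004 and 0.004 m and angle between the x axis of hanger and the x axis of bracket, either way round below 0.3 rad and angle between hanger's own z axis and vertical below 0.15 rad and contact force between the fingers and hanger below 0.05 N and linear speed of hanger below 0.03 m/s); the robot touches nothing.
It fails at once if the caddy is tipped by more than 0.7 rad (40 degrees) (angle between caddy's own z axis and vertical above 0.7 rad).
It fails at once if a bystander is moved by more than 30 mm (distance of any of patch_case, stem_a, stem_b, pump, gauge, rasp from where it was at the start of the episode above 0.03 m).
It also fails if it takes over 72 s, if anything falls off the work surface, if the arm or the gripper's body presses on something with over 40 N, if the wrist force passes 120 N, or if a joint passes its speed limit or range.

## Working session

There is one attempt and no reset: what is moved stays moved. The work goes in short steps, Python scripts to look and compute and a shell command to move; the robot and the scene stay as the last step left them, time stands still between calls to the robot, and variables do not carry over. Pictures are saved under pics/ and viewed, at most 10 in all, crops included, and the job is handed in when it is done.

```bash
mkdir -p pics
cat > h.py <<'E'
import numpy as np, cv2
from scipy.spatial.transform import Rotation as R
from plant import robot
def cam(n):
    s=robot.read_state(); c=robot.read_camera(n)
    if n=="wrist":
        T=np.eye(4);T[:3,:3]=R.from_rotvec(s["orientation"]).as_matrix();T[:3,3]=s["tool_pos"]
        W=T@np.array(c["T_tool_cam"])
    else:
        E=np.eye(4);E[:3,:3]=R.from_rotvec(c["rvec"]).as_matrix();E[:3,3]=np.ravel(c["tvec"]);W=np.linalg.inv(E)
    c["W"]=W; return c
def ray(c,u,v):
    d=c["W"][:3,:3]@np.array([(u-c["cx"])/c["fx"],(v-c["cy"])/c["fy"],1.]);return c["W"][:3,3],d
def at_z(c,u,v,z):
    o,d=ray(c,u,v);return o+d*(z-o[2])/d[2]
def proj(c,P):
    P=np.atleast_2d(P);E=np.linalg.inv(c["W"]);p=P@E[:3,:3].T+E[:3,3]
    return np.c_[c["fx"]*p[:,0]/p[:,2]+c["cx"],c["fy"]*p[:,1]/p[:,2]+c["cy"]]
def save(c,n): cv2.imwrite("pics/"+n,c["frame"][:,:,::-1])
E
python3 - <<'E'
from h import *
s=robot.read_state();print(s["tool_pos"],s["orientation"],s["t"])
ims=[]
for n in("scene","side"):
    c=cam(n);save(c,n+"0.png");print(n,c["W"].round(3).tolist(),c["fx"])
    for k in("bracket","hanger","caddy","patch_case","stem_a","pump","gauge","rasp","hanger_grip","caddy_grip","caddy_hook","loop_bar"):
        print(k,[(round(float(r["conf"]),2),[int(x) for x in r["rect"]]) for r in robot.regions_of(c,k)[:2]])
E
```

```text
[ 0.15405719 -0.57932676  0.23160713] [-3.11332402e+00 -4.06701683e-01  1.42561464e-04] 0.0
scene [[0.822, 0.492, -0.288, 0.964], [0.57, -0.718, 0.399, -0.454], [-0.011, -0.492, -0.871, 1.163], [0.0, 0.0, 0.0, 1.0]] 607.8981262703917
bracket [(0.58, [269, 230, 367, 316])]
hanger [(0.65, [189, 306, 231, 357]), (0.17, [302, 132, 370, 191])]
caddy [(0.97, [303, 129, 368, 189]), (0.55, [262, 185, 268, 202])]
patch_case [(0.91, [211, 204, 266, 257])]
stem_a [(0.47, [208, 252, 216, 265])]
pump [(0.73, [405, 155, 470, 230]), (0.34, [192, 307, 231, 357])]
gauge [(0.85, [334, 332, 372, 392])]
rasp [(0.82, [228, 378, 307, 479])]
hanger_grip []
caddy_grip [(0.8, [304, 133, 368, 189])]
caddy_hook [(0.73, [303, 131, 370, 189]), (0.55, [210, 253, 214, 266])]
loop_bar [(0.67, [188, 308, 231, 357])]
side [[-1.0, -0.001, -0.002, 0.603], [0.001, 0.516, -0.857, 0.796], [0.002, -0.857, -0.516, 0.632], [0.0, 0.0, 0.0, 1.0]] 523.0571615121546
bracket [(0.94, [244, 166, 318, 322])]
hanger [(0.92, [324, 185, 364, 254])]
caddy [(0.64, [326, 360, 434, 458])]
patch_case [(0.73, [383, 281, 435, 326])]
stem_a [(0.51, [396, 265, 405, 284]), (0.49, [414, 326, 424, 353])]
pump [(0.67, [198, 381, 243, 479])]
gauge [(0.84, [216, 251, 235, 295]), (0.17, [395, 264, 403, 281])]
rasp [(0.5, [249, 229, 255, 253])]
hanger_grip [(0.76, [324, 186, 362, 259]), (0.34, [329, 361, 434, 457])]
caddy_grip [(0.65, [240, 170, 315, 326]), (0.56, [332, 359, 432, 454])]
caddy_hook [(0.96, [329, 363, 435, 458])]
loop_bar [(0.88, [325, 189, 363, 257])]
```

View pics/scene0.png

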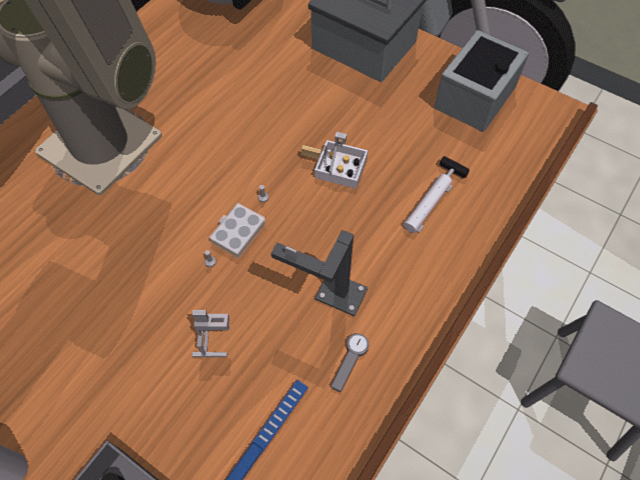

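View pics/side0.png

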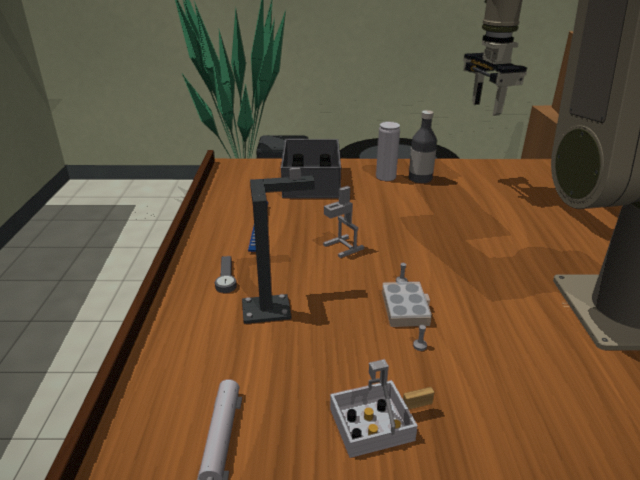

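The scene view shows the hanger at (210,332) with its head at (211,320), the bracket's arm end at (276,251), tongue at (291,250) and base plate at (342,297), and the caddy with its handle at (312,152) and hook at (341,138). The side view agrees: hanger (343,220), tongue (294,175), caddy handle (419,398) and hook (378,370).

Run:
```python
from h import *
a=cam("scene");b=cam("side")
def tri(u,w):
    o1,d1=ray(a,*u);o2,d2=ray(b,*w)
    t=np.linalg.lstsq(np.c_[d1,-d2],o2-o1,rcond=None)[0];p,q=o1+t[0]*d1,o2+t[1]*d2
    return ((p+q)/2).round(3),round(float(np.linalg.norm(p-q)),4)
for n,u,w in[("tongue top",(291,249),(295,169)),("arm end",(276,249),(314,182)),("caddy hook",(341,137),(378,366)),("handle tip",(303,149),(433,392)),("stemA top",(207,251),(402,264)),("hanger tab",(199,312),(345,190))]:print(n,*tri(u,w))
P=lambda n,u,v,z:print(n,at_z(a,u,v,z).round(3))
P("plate c",342,297,.01);P("armend",276,249,.24);P("tongue",291,249,.262);P("post top",345,237,.242)
P("head front",194,318,.115);P("head rear",229,318,.115);P("tab",199,312,.151)
P("handle tip",304,150,.04);P("handle root",320,154,.04)
c=a
big=np.hstack([cv2.resize(c["frame"][290:370,170:250],None,fx=5,fy=5,interpolation=2),cv2.resize(c["frame"][225:305,265:345],None,fx=5,fy=5,interpolation=2)])
cv2.imwrite("pics/crop1.png",big[:,:,::-1])
```

```text
tongue top [ 0.644 -0.079  0.259] 0.001
arm end [ 0.611 -0.082  0.232] 0.0038
caddy hook [0.52  0.268 0.116] 0.0015
handle tip [0.432 0.243 0.038] 0.0045
stemA top [ 0.429 -0.093  0.046] 0.0037
hanger tab [ 0.543 -0.23   0.146] 0.0003
plate c [ 0.709 -0.007  0.01 ]
armend [ 0.616 -0.085  0.24 ]
tongue [ 0.645 -0.08   0.262]
post top [0.702 0.001 0.242]
head front [ 0.53  -0.238  0.115]
head rear [ 0.583 -0.201  0.115]
tab [ 0.545 -0.231  0.151]
handle tip [0.439 0.241 0.04 ]
handle root [0.476 0.252 0.04 ]
```

View pics/crop1.png

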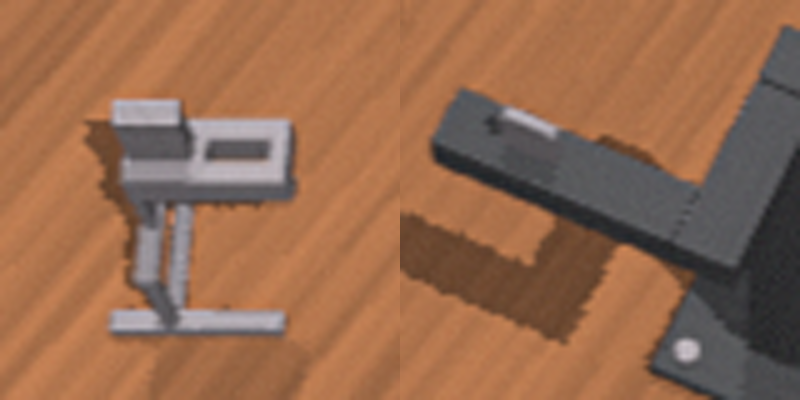

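The crop shows the hanger's runner from (192,354) to (227,354), its tab top at (199,313) with the slot behind at (217,320), and the tongue from (285,247) to (296,251) on the arm.

Run:
```python
from h import *
a=cam("scene")
def ang(p,q,z):
    P,Q=at_z(a,*p,z),at_z(a,*q,z);d=Q-P;return P.round(3),Q.round(3),round(float(np.linalg.norm(d)),3),round(float(np.degrees(np.arctan2(d[1],d[0]))),1)
F=lambda x,y,ox,oy:(ox+x/5,oy+y/5)
h=lambda x,y:F(x,y,170,290);k=lambda x,y:F(x-400,y,265,225)
print("runner",*ang(h(108,315),h(285,315),.008))
print("head L edge",*ang(h(125,183),h(292,183),.115))
print("slot",*ang(h(205,148),h(270,148),.115))
print("tab top",*ang(h(112,110),h(182,110),.151))
print("tongue",*ang(k(500,112),k(556,132),.262))
print("arm edge",*ang(k(435,137),k(735,267),.24))
print("arm far edge",*ang(k(462,90),k(697,190),.24))
s=robot.read_state();Rt=R.from_rotvec(s["orientation"]).as_matrix();print(Rt.round(3).tolist(),s["t"])
print(np.degrees(R.from_matrix(Rt.T@ (R.from_euler('z',35,degrees=True).as_matrix()@np.diag([1,-1,-1.]))).as_rotvec()))
```

```text
runner [ 0.53  -0.275  0.008] [ 0.588 -0.235  0.008] 0.07 34.5
head L edge [ 0.542 -0.249  0.115] [ 0.593 -0.215  0.115] 0.061 34.5
slot [ 0.558 -0.222  0.115] [ 0.578 -0.209  0.115] 0.024 34.5
tab top [ 0.535 -0.238  0.151] [ 0.556 -0.224  0.151] 0.025 34.5
tongue [ 0.635 -0.083  0.262] [ 0.655 -0.078  0.262] 0.021 12.5
arm edge [ 0.614 -0.094  0.24 ] [ 0.727 -0.077  0.24 ] 0.114 8.7
arm far edge [ 0.611 -0.074  0.24 ] [ 0.7  -0.06  0.24] 0.09 8.8
[[0.966, 0.257, 0.0], [0.257, -0.966, 0.0], [0.0, -0.0, -1.0]] 1.45
[ 2.68915068e-06 -7.19669633e-04 -2.01146650e+01]
```

```bash
python3 -m handwheel '[[-1,0.468,-0.236,-0.03,0,0,-0.109],[-1,0.468,-0.236,-0.03,0,0,-0.109],[-1,0.468,-0.236,-0.03,0,0,-0.109],[-1,0.468,-0.236,-0.03,0,0,-0.109],[-1,0.468,-0.236,-0.03,0,0,-0.109],[-1,0.468,-0.236,-0.03,0,0,-0.109],[-1,0.468,-0.236,-0.03,0,0,-0.109],[-1,0.468,-0.236,-0.03,0,0,-0.109],[-1,0.468,-0.236,-0.03,0,0,-0.109],[-1,0.468,-0.236,-0.03,0,0,-0.109],[-1,0.468,-0.236,-0.03,0,0,-0.109],[-1,0.468,-0.236,-0.03,0,0,-0.109]]' 30
python3 - <<'E'
from h import *
c=cam("wrist");save(c,"w1.png");print(c["W"].round(3).tolist(),c["fx"])
s=robot.read_state();print(s["tool_pos"],s["q"])
Tt=np.linalg.inv(c["T_tool_cam"]);print(np.array(c["T_tool_cam"]).round(3).tolist())
Rh=R.from_euler('z',34.5,degrees=True).as_matrix();o=np.array([.5455,-.231,0])-Rh@[.012,0,0]
print("pred tab corners",proj(c,o+np.array([[0,5,.151],[0,0,0]])[:0].reshape(0,3)) if 0 else proj(c,o+np.array([[0,.005,.151],[.024,.005,.151],[.024,-.005,.151],[0,-.005,.151],[.028,0,.115],[.052,0,.115]])@Rh.T).round(0).tolist())
E
```

```text
t: 2.95
tool_pos: [0.545, -0.2326, 0.2626]
orientation: [3.001, 0.929, -0.0]
force: [0.7, 0.3, 0.8]
opening: 0.0932
gripper_force: 0.0
[[0.565, -0.797, -0.212, 0.602], [-0.825, -0.546, -0.145, -0.192], [-0.0, 0.257, -0.966, 0.414], [0.0, 0.0, 0.0, 1.0]] 344.607625036743
[ 0.54509157 -0.23256659  0.2626503 ] [-4.89690840e-01  9.98007565e-02  1.46676106e+00 -1.36099772e-04
  1.57506198e+00  4.80568990e-01]
[[-0.0, -0.966, -0.257, 0.07], [1.0, -0.0, -0.0, -0.001], [0.0, -0.257, 0.966, -0.152], [0.0, 0.0, 0.0, 1.0]]
pred tab corners [[313.0, 259.0], [313.0, 230.0], [325.0, 230.0], [325.0, 259.0], [319.0, 217.0], [319.0, 189.0]]
```

View pics/w1.png

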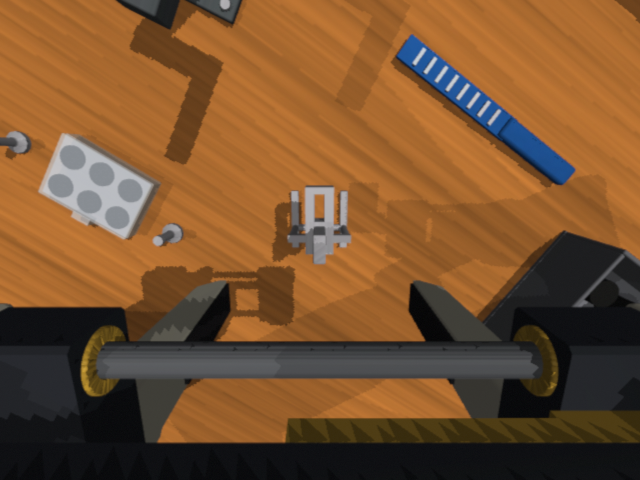

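The wrist picture shows the hanger at (319,215), tab at (313–326, 228–262) as predicted (313–325, 230–259). Descend and grip.

```bash
python3 -m handwheel '[[-1,0,0,0.06,0,0,0],[-1,0,0,0.12,0,0,0],[-1,0,0,0.128,0,0,0],[-1,0,0,0.128,0,0,0],[1,0,0,0.128,0,0,0],[1,0,0,0.128,0,0,0],[1,0,0,0.128,0,0,0],[1,0,0,0.128,0,0,0],[1,0,0,0.128,0,0,0],[1,0,0,0.128,0,0,0]]' 40
python3 - <<'E'
from h import *
s=robot.read_state();print(s["tool_pos"],s["orientation"],s["gripper_force"])
E
```

```text
t: 4.25
tool_pos: [0.5458, -0.2315, 0.1345]
orientation: [-3.0, -0.932, 0.0]
force: [-0.2, -0.1, 0.3]
opening: 0.0374
gripper_force: 0.0
[ 0.54575164 -0.23150552  0.13452069] [-3.00006624e+00 -9.31810202e-01  2.82938579e-04] 0.0
```

```bash
python3 -m handwheel '[[1,0,0,0,0,0,0],[1,0,0,0,0,0,0],[1,0,0,0,0,0,0],[1,0,0,0,0,0,0],[1,0,0,0,0,0,0],[1,0,0,0,0,0,0],[1,0,0,-0.02,0,0,0],[1,0,0,-0.04,0,0,0]]' 40
```

```text
t: 5.25
tool_pos: [0.5459, -0.2316, 0.1763]
orientation: [3.0, 0.932, 0.0]
force: [0.7, -0.7, -1.9]
opening: 0.0098
gripper_force: 40.0
```

```bash
python3 -m handwheel '[[1,0,0,-0.05,0,0,0],[1,0,0,-0.1,0,0,0],[1,0,0,-0.15,0,0,0],[1,0,0,-0.2,0,0,0],[1,0.02,-0.06,-0.2,0,0,0.05],[1,0.052,-0.1,-0.2,0,0,0.1],[1,0.052,-0.125,-0.2,0,0,0.143],[1,0.052,-0.125,-0.2,0,0,0.143],[1,0.052,-0.125,-0.2,0,0,0.143],[1,0.052,-0.125,-0.2,0,0,0.143]]'
python3 - <<'E'
from h import *
c=cam("wrist");save(c,"w2.png");s=robot.read_state();print(s["tool_pos"],s["orientation"],s["opening"])
Rb=R.from_euler('z',8.8,degrees=True).as_matrix();o=np.array([.6445,-.080,0])
print("pred tongue top ends, foot ends, arm end corners",proj(c,o+np.array([[-.01,0,.262],[.01,0,.262],[-.01,0,.24],[.01,0,.24],[-.034,.012,.24],[-.034,-.012,.24],[.058,.012,.24],[.058,-.012,.24]])@Rb.T).round(1).tolist())
a=cam("scene");save(a,"s2.png")
big=cv2.resize(c["frame"][60:360,120:520],None,fx=2,fy=2,interpolation=2);cv2.imwrite("pics/w2c.png",big[:,:,::-1])
E
```

```text
t: 6.5
tool_pos: [0.518, -0.0999, 0.3749]
orientation: [3.132, 0.24, 0.0]
force: [0.5, -0.6, -2.9]
opening: 0.0097
gripper_force: 40.0
[ 0.51797372 -0.09993675  0.37468392] [ 3.13235613e+00  2.39567846e-01 -2.23834278e-04] 0.009726981537029203
pred tongue top ends, foot ends, arm end corners [[318.7, 83.8], [318.6, 52.3], [318.7, 89.5], [318.7, 60.7], [303.5, 122.6], [334.0, 122.6], [301.9, -13.2], [335.4, -13.3]]
```

View pics/w2c.png

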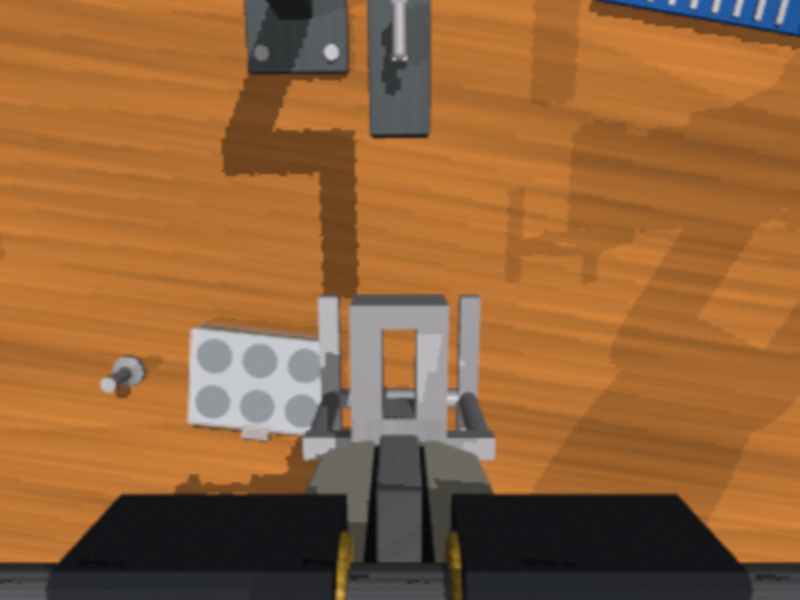

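The crop shows the arm end at full-image row 127.5, columns 305–335.5, the tongue at column 319.7, and the hanger's slot centred at column 320: laterally aligned, but the arm end is about 3 mm nearer than predicted. I check the lengthwise offsets numerically.

Run:
```python
from h import *
c=cam("wrist");s=robot.read_state();g=cv2.cvtColor(c["frame"],6).astype(int)
print("tongue cols r60-85",[(r,g[r,312:328].tolist()) for r in(50,70,84)])
print("col319-320 rows40-135",g[40:135,319:321].mean(1).astype(int).tolist())
print("col 300 rows 205-285",g[205:285,300].tolist(), "col320",g[205:285,320].tolist())
print("row235 cols 285-355",g[235,285:355].tolist())
t=np.array(s["tool_pos"]);Rt=R.from_rotvec(s["orientation"]).as_matrix()
yaw=np.arctan2(Rt[1,0],Rt[0,0]);Rh=R.from_euler('z',yaw).as_matrix()
o=t+[0,0,.005]-Rh@[.012,0,.138]
print(np.degrees(yaw),"rear edge top, rear bot, slot rear top, slot front top, slot rear bot",proj(c,o+np.array([[.058,0,.115],[.058,0,.095],[.052,0,.115],[.028,0,.115],[.052,0,.095],[.052,.0045,.115],[.052,-.0045,.115]])@Rh.T).round(1).tolist())
```

```text
tongue cols r60-85 [(50, [96, 97, 97, 97, 98, 98, 98, 97, 97, 98, 98, 99, 99, 98, 99, 98]), (70, [94, 96, 94, 88, 105, 142, 168, 190, 192, 166, 135, 100, 85, 86, 86, 86]), (84, [80, 58, 55, 58, 94, 136, 164, 186, 191, 168, 137, 99, 85, 83, 85, 84])]
col319-320 rows40-135 [98, 98, 98, 98, 98, 98, 97, 98, 97, 97, 97, 97, 98, 97, 97, 97, 97, 98, 112, 153, 175, 186, 191, 190, 190, 190, 191, 191, 191, 190, 191, 191, 191, 191, 192, 192, 190, 190, 190, 190, 189, 189, 189, 189, 188, 183, 163, 138, 109, 91, 64, 54, 52, 55, 76, 90, 92, 92, 90, 74, 65, 65, 65, 65, 68, 87, 93, 93, 93, 93, 93, 93, 93, 93, 92, 93, 92, 92, 92, 92, 92, 92, 92, 92, 92, 90, 75, 44, 52, 97, 110, 111, 111, 109, 106]
col 300 rows 205-285 [104, 104, 89, 81, 82, 82, 84, 105, 149, 160, 161, 161, 161, 161, 161, 161, 161, 161, 161, 161, 161, 161, 161, 161, 161, 161, 161, 161, 161, 161, 161, 160, 161, 160, 161, 161, 161, 161, 161, 160, 160, 160, 160, 160, 160, 159, 160, 160, 160, 160, 160, 160, 159, 160, 159, 159, 159, 159, 159, 159, 159, 159, 159, 160, 159, 159, 158, 158, 158, 158, 158, 158, 158, 158, 155, 134, 110, 102, 102,
[... 250 characters left out ...]
, 121, 147, 161, 139, 88, 78, 81, 82, 82, 81, 82, 82, 82, 86, 115, 147, 155, 155, 155, 155, 155, 151, 115, 86, 79, 79, 79, 79, 79, 79]
row235 cols 285-355 [180, 183, 182, 170, 132, 89, 88, 90, 93, 115, 144, 159, 161, 161, 161, 161, 161, 161, 161, 161, 161, 161, 161, 161, 159, 138, 107, 106, 108, 108, 109, 109, 109, 109, 110, 110, 110, 110, 110, 109, 109, 109, 110, 141, 181, 186, 185, 185, 185, 185, 185, 186, 186, 185, 184, 174, 163, 160, 151, 129, 113, 111, 109, 98, 103, 139, 155, 156, 157, 157]
8.73682414900067 rear edge top, rear bot, slot rear top, slot front top, slot rear bot [[319.2, 204.0], [319.2, 199.0], [319.2, 216.0], [319.2, 262.0], [319.2, 209.8], [310.1, 216.0], [328.2, 216.0]]
```

```bash
python3 -m handwheel '[[1,0.035,0,0,0,0,0],[1,0.07,0,0,0,0,0],[1,0.101,0.0005,0,0,0,0],[1,0.101,0.0005,0,0,0,0],[1,0.101,0.0005,0.03,0,0,0],[1,0.101,0.0005,0.06,0,0,0],[1,0.101,0.0005,0.06,0,0,0],[1,0.101,0.0005,0.06,0,0,0]]'
python3 - <<'E'
from h import *
s=robot.read_state();print(s["tool_pos"])
c=cam("wrist");b=cam("side");a=cam("scene")
f=lambda c,r0,r1,c0,c1,k:cv2.resize(c["frame"][r0:r1,c0:c1],None,fx=k,fy=k,interpolation=2)
big=np.hstack([f(c,180,300,260,380,3),np.vstack([f(b,120,210,260,360,4)])[:360]])
cv2.imwrite("pics/c3.png",big[:,:,::-1])
E
```

```text
t: 7.65
tool_pos: [0.6177, -0.0846, 0.3162]
orientation: [3.132, 0.24, 0.002]
force: [0.3, -0.6, -1.2]
opening: 0.0095
gripper_force: 40.0
[ 0.61773722 -0.08456301  0.31622045]
```

View pics/c3.png

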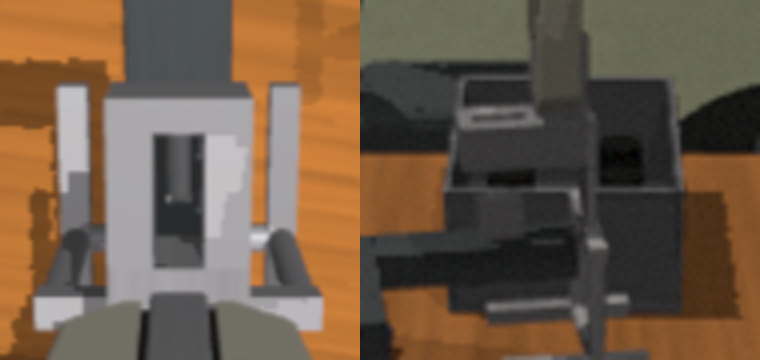

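The wrist crop shows the tongue centred in the slot laterally (slot 153–205, tongue about 180), with its front end near crop row 203; the side crop shows the head above the arm with the strap just in front of the arm end.

Run:
```python
from h import *
c=cam("wrist");s=robot.read_state();g=cv2.cvtColor(c["frame"],6).astype(int)
print("col320 rows 205-285",[(i+205,int(v)) for i,v in enumerate(g[205:275,320])])
for r in(230,240,246):print(r,g[r,308:332].tolist())
t=np.array(s["tool_pos"]);Rt=R.from_rotvec(s["orientation"]).as_matrix()
yaw=np.arctan2(Rt[1,0],Rt[0,0]);Rh=R.from_euler('z',yaw).as_matrix()
zt=.095-(t[2]-.0395-.262)
o=t-Rh@[.012,0,0];o[2]=t[2]-.0395-.095
print(zt,"slot rear top, front top, rear bot,front bot| tongue top rear/front, foot front, arm end",proj(c,o+np.array([[.052,0,.115],[.028,0,.115],[.052,0,.095],[.028,0,.095],[.05,0,zt],[.03,0,zt],[.03,0,zt-.022],[.006,0,zt-.022]])@Rh.T)[:,1].round(1).tolist())
```

```text
col320 rows 205-285 [(205, 82), (206, 82), (207, 83), (208, 85), (209, 86), (210, 87), (211, 89), (212, 110), (213, 157), (214, 170), (215, 171), (216, 170), (217, 170), (218, 169), (219, 169), (220, 169), (221, 169), (222, 169), (223, 166), (224, 140), (225, 106), (226, 94), (227, 93), (228, 93), (229, 93), (230, 93), (231, 93), (232, 93), (233, 93), (234, 92), (235, 93), (236, 93), (237, 93), (238, 93), (239, 93), (240, 92), (241, 92), (242, 93), (243, 92), (244, 92), (245, 91), (246, 86), (247, 77), (248, 53), (249, 44), (250, 44), (251, 43), (252, 43), (253, 42), (254, 42), (255, 42), (256, 43), (257, 43), (258, 51), (259, 69), (260, 76), (261, 83), (262, 85), (263, 86), (264, 86), (265, 87), (266, 87), (267, 87), (268, 91), (269, 120), (270, 154), (271, 162), (272, 163), (273, 163), (274, 162)]
230 [169, 166, 143, 87, 50, 44, 46, 53, 68, 78, 84, 88, 93, 92, 82, 66, 45, 46, 63, 92, 147, 190, 195, 194]
240 [169, 167, 142, 88, 52, 44, 45, 55, 70, 77, 84, 88, 92, 92, 83, 67, 46, 44, 48, 79, 147, 190, 195, 194]
246 [168, 166, 142, 88, 52, 45, 45, 59, 72, 73, 79, 84, 86, 85, 83, 70, 47, 44, 60, 89, 147, 190, 194, 195]
0.07998168068539033 slot rear top, front top, rear bot,front bot| tongue top rear/front, foot front, arm end [215.5, 261.1, 209.6, 250.9, 209.1, 241.3, 233.6, 267.2]
```

```bash
python3 -m handwheel '[[1,0.0005,0,0.01,0,0,0],[1,0.0005,0,0.02,0,0,0],[1,0.0005,0,0.03,0,0,0],[1,0.0005,0,0.034,0,0,0],[1,0.0005,0,0.034,0,0,0]]'
```

```text
t: 8.48
tool_pos: [0.6181, -0.0841, 0.2803]
orientation: [-3.132, -0.24, 0.001]
force: [0.1, -0.1, -2.7]
opening: 0.01
gripper_force: 40.0
```

```bash
python3 -m handwheel '[[1,0,0,0.001,0,0,0],[1,0,0,0.001,0,0,0],[-0.2,0,0,0.001,0,0,0],[-0.2,0,0,0.001,0,0,0],[-0.2,0,0,0.001,0,0,0],[-0.2,0,0,0.001,0,0,0],[-0.2,0,0,0.001,0,0,0],[-0.2,0,0,-0.04,0,0,0],[-0.2,0,0,-0.1,0,0,0],[-0.2,0,0,-0.1,0,0,0]]'
python3 - <<'E'
from h import *
s=robot.read_state();print(s["tool_pos"])
b=cam("side");a=cam("scene");save(a,"s4.png")
f=lambda c,r0,r1,c0,c1,k:cv2.resize(c["frame"][r0:r1,c0:c1],None,fx=k,fy=k,interpolation=2)
big=np.hstack([f(a,200,300,230,330,4),f(b,150,250,250,350,4)])
cv2.imwrite("pics/c4.png",big[:,:,::-1])
cv2.imwrite("pics/cad.png",f(a,110,210,290,390,5)[:,:,::-1])
E
```

```text
t: 9.72
tool_pos: [0.62, -0.0845, 0.3878]
orientation: [3.129, 0.24, 0.016]
force: [0.3, 0.8, -0.5]
opening: 0.0561
gripper_force: 0.0
[ 0.62003064 -0.08447019  0.38781073]
```

View pics/c4.png

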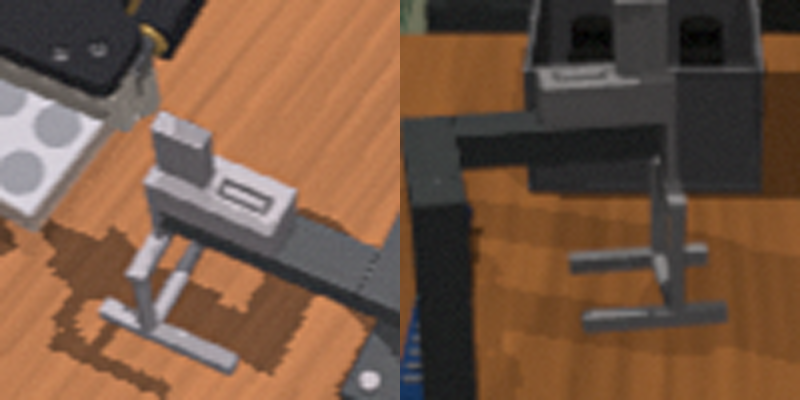

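View pics/cad.png

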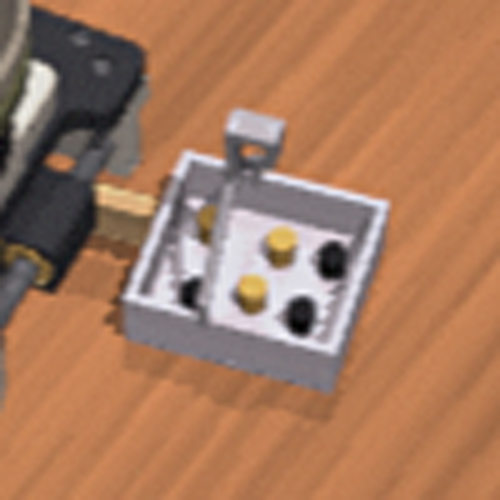

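Both views show the hanger's head flat on the arm with the slot over the tongue (scene crop slot (245,195)); the caddy's rim corners are at crop (190,155), (388,203), (335,352), (125,300), with the handle at left around (130,212).

Run:
```python
from h import *
a=cam("scene");b=cam("side")
q=[at_z(a,290+x/5,110+y/5,.032)for x,y in[(190,155),(388,203),(335,352),(125,300)]]
for i in range(4):
    d=q[(i+1)%4]-q[i];print("rim",q[i].round(4),round(float(np.linalg.norm(d)),3),round(float(np.degrees(np.arctan2(d[1],d[0]))),1))
m=sum(q)/4;yaw=np.arctan2(*((q[1]+q[2]-q[0]-q[3])[1::-1]));Rc=R.from_euler('z',yaw).as_matrix()
o=m-Rc@[.004,0,0];o[2]=0;gp=o+Rc@[-.078,0,.032]
print("caddy origin",o.round(4),"yaw",np.degrees(yaw),"grip",gp.round(4))
for c in(a,b):print("pred hook top mid, handle tip mid",proj(c,o+np.array([[0,0,.12],[-.092,0,.045]])@Rc.T).round(1).tolist())
# hanger runners
print("near runner scene",[at_z(a,230+x/4,200+y/4,.153).round(4) for x,y in((103,303),(237,357))])
print("near runner side",[at_z(b,250+(x-400)/4,150+y/4,.153).round(4) for x,y in((583,313),(725,304))])
for n in("patch_case","stem_a"):
    for r in robot.regions_of(a,n)[:2]:
        x0,y0,x1,y1=r["rect"];print(n,round(float(r["conf"]),2),at_z(a,(x0+x1)/2,(y0+y1)/2,.02).round(3))
s=robot.read_state();Rt=R.from_rotvec(s["orientation"]).as_matrix()
tgt=np.array([gp[0],gp[1],.2]);cy=np.arctan2(Rt[1,0],Rt[0,0])
print("tool shift",(Rt.T@(tgt-s["tool_pos"])).round(4),"rz",-np.degrees(yaw-cy)/180)
```

```text
rim [0.4666 0.2992 0.032 ] 0.096 17.2
rim [0.5584 0.3276 0.032 ] 0.088 -73.4
rim [0.5836 0.243  0.032 ] 0.099 -162.6
rim [0.4889 0.2133 0.032 ] 0.089 104.6
caddy origin [0.5205 0.2696 0.    ] yaw 17.31109477796177 grip [0.4461 0.2464 0.032 ]
pred hook top mid, handle tip mid [[341.3, 135.4], [302.1, 147.1]]
pred hook top mid, handle tip mid [[377.3, 364.7], [431.5, 388.7]]
near runner scene [array([ 0.5856, -0.1167,  0.153 ]), array([ 0.6527, -0.1039,  0.153 ])]
near runner side [array([ 0.6429, -0.0504,  0.153 ]), array([ 0.5767, -0.0591,  0.153 ])]
patch_case 0.83 [ 0.449 -0.033  0.02 ]
stem_a 0.69 [ 0.429 -0.094  0.02 ]
tool shift [-0.1188 -0.3525  0.1793] rz -0.04747056395633574
```

```bash
python3 -m handwheel '[[-0.2,-0.02,-0.06,0,0,0,0],[-0.2,-0.04,-0.12,0,0,0,-0.02],[-0.2,-0.06,-0.18,0,0,0,-0.047],[-0.2,-0.08,-0.24,0.05,0,0,-0.047],[-0.2,-0.1,-0.29,0.1,0,0,-0.047],[-0.2,-0.119,-0.34,0.15,0,0,-0.047],[-0.2,-0.119,-0.3525,0.18,0,0,-0.047],[-0.2,-0.119,-0.3525,0.2,0,0,-0.047],[-0.2,-0.119,-0.3525,0.2,0,0,-0.047],[-0.2,-0.119,-0.3525,0.2,0,0,-0.047]]' 60
python3 - <<'E'
from h import *
c=cam("wrist");s=robot.read_state();print(s["tool_pos"],s["orientation"])
o=np.array([.5205,.2696,0]);Rc=R.from_euler('z',17.3,degrees=True).as_matrix()
L={"handle tip":[-.092,0,.045],"handle root":[-.046,0,.045],"rimFL":[-.046,.045,.032],"rimFR":[-.046,-.045,.032],"rimRL":[.054,.045,.032],"rimRR":[.054,-.045,.032],"hook top":[0,0,.12]}
im=c["frame"][:,:,::-1].copy()
for k,v in L.items():
    p=proj(c,o+Rc@np.array(v))[0];print(k,p.round(0));cv2.circle(im,tuple(int(x) for x in p),2,(0,0,255),-1)
cv2.imwrite("pics/w5.png",im)
E
```

```text
t: 11.28
tool_pos: [0.4475, 0.2459, 0.1816]
orientation: [-3.106, -0.47, -0.001]
force: [0.3, -0.8, 0.6]
opening: 0.0557
gripper_force: 0.0
[0.44804076 0.24596772 0.18228975] [-3.10590598 -0.46918552 -0.00343546]
handle tip [319. 256.]
handle root [318. 203.]
rimFL [267. 201.]
rimFR [370. 201.]
rimRL [262.  76.]
rimRR [374.  76.]
hook top [318. 142.]
```

View pics/w5.png

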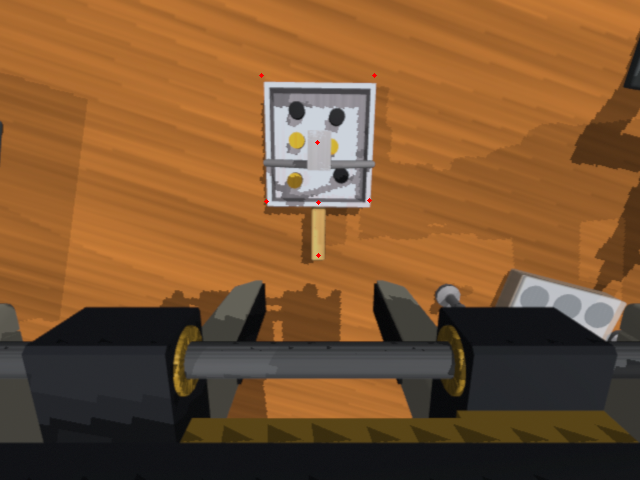

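The view shows the caddy with its handle at (318,208–260) and hook plate at (319,150), within about 1 mm laterally of prediction; lengthwise it sits a few mm nearer, as the wrist camera showed for the tongue too. Grip it.

```bash
python3 -m handwheel '[[-0.2,-0.002,0,0.06,0,0,0],[-0.2,-0.002,0,0.12,0,0,0],[-0.2,-0.002,0,0.154,0,0,0],[-0.2,-0.002,0,0.154,0,0,0],[1,-0.002,0,0.154,0,0,0],[1,-0.002,0,0.154,0,0,0],[1,-0.002,0,0.154,0,0,0],[1,-0.002,0,0.154,0,0,0],[1,-0.002,0,0.154,0,0,0],[1,-0.002,0,0.154,0,0,0],[1,-0.002,0,0.154,0,0,0],[1,-0.002,0,0.154,0,0,0]]' 60
```

```text
t: 12.82
tool_pos: [0.4451, 0.2456, 0.0269]
orientation: [-3.106, -0.47, -0.0]
force: [-1.3, -0.8, 5.5]
opening: 0.0123
gripper_force: 60.0
```

```bash
python3 -m handwheel '[[1,0,0,-0.01,0,0,0],[1,0,0,-0.025,0,0,0],[1,0,0,-0.04,0,0,0],[1,0,0,-0.06,0,0,0],[1,0,0,-0.075,0,0,0],[1,0,0,-0.075,0,0,0],[1,0,0,-0.075,0,0,0]]'
python3 - <<'E'
from h import *
s=robot.read_state();t=np.array(s["tool_pos"]);Rt=R.from_rotvec(s["orientation"]).as_matrix();print(t,s["wrist_torque"])
yaw=np.arctan2(Rt[1,0],Rt[0,0]);Rc=R.from_euler('z',yaw).as_matrix()
for n in("scene","side"):
    c=cam(n);rs=robot.regions_of(c,"caddy");print(n,[(round(float(r["conf"]),2),np.round(r["rect"]).tolist()) for r in rs[:1]])
    for pit in(0,.05,.1,.2):
        P=np.array([[x,y,z]for x in(-.046,.054)for y in(-.045,.045)for z in(0,.032)]+[[-.011,y,.12]for y in(-.007,.007)]+[[.0115,y,.12]for y in(-.007,.007)])-[-.078,0,.032]
        P=P@R.from_euler('y',pit).as_matrix().T
        p=proj(c,t+[0,0,.005]+P@Rc.T);print(pit,p.min(0).round(0),p.max(0).round(0))
E
```

```text
t: 13.7
tool_pos: [0.4447, 0.2454, 0.1012]
orientation: [3.106, 0.47, -0.001]
force: [0.8, 0.3, -2.3]
opening: 0.0114
gripper_force: 60.0
[0.44470036 0.24539136 0.10119631] [-0.05386093  0.12035666 -0.01872037]
scene [(0.65, [314.0, 106.0, 370.0, 168.0])]
0 [314. 109.] [369. 170.]
0.05 [314. 110.] [369. 171.]
0.1 [313. 112.] [369. 173.]
0.2 [311. 115.] [367. 176.]
side [(0.83, [332.0, 320.0, 426.0, 422.0])]
0 [330. 317.] [423. 422.]
0.05 [330. 320.] [423. 425.]
0.1 [331. 322.] [422. 428.]
0.2 [332. 328.] [424. 433.]
```

```bash
python3 -m handwheel '[[1,-0.005,0.015,0,0,0,0.003],[1,-0.014,0.05,0,0,0,0.007],[1,-0.024,0.09,0,0,0,0.012],[1,-0.035,0.13,0,0,0,0.018],[1,-0.046,0.17,0,0,0,0.024],[1,-0.057,0.21,0,0,0,0.03],[1,-0.067,0.25,0,0,0,0.036],[1,-0.077,0.288,0,0,0,0.04],[1,-0.086,0.32,0,0,0,0.044],[1,-0.092,0.342,0,0,0,0.047],[1,-0.092,0.342,0,0,0,0.047],[1,-0.092,0.342,0,0,0,0.047],[1,-0.092,0.342,0,0,0,0.047]]'
python3 - <<'E'
from h import *
s=robot.read_state();t=np.array(s["tool_pos"]);Rt=R.from_rotvec(s["orientation"]).as_matrix();print(t,s["orientation"])
a=cam("scene");b=cam("side");w=cam("wrist")
f=lambda c,r0,r1,c0,c1,k:cv2.resize(c["frame"][r0:r1,c0:c1],None,fx=k,fy=k,interpolation=2)
big=np.hstack([f(a,200,300,200,300,4),f(b,170,320,270,420,2.6667)[:400]]);big2=f(w,60,260,120,520,2)
cv2.imwrite("pics/c6.png",cv2.resize(np.vstack([big[:400],big2]),None,fx=.74,fy=.74,interpolation=3)[:,:,::-1]);print(big.shape)
E
```

```text
t: 15.52
tool_pos: [0.4582, -0.1077, 0.1015]
orientation: [-3.132, -0.241, 0.0]
force: [0.8, -0.0, -1.7]
opening: 0.0116
gripper_force: 60.0
[ 0.45818032 -0.10771974  0.10149668] [-3.13204822e+00 -2.41394812e-01  4.33119226e-04]
(400, 800, 3)
```

View pics/c6.png

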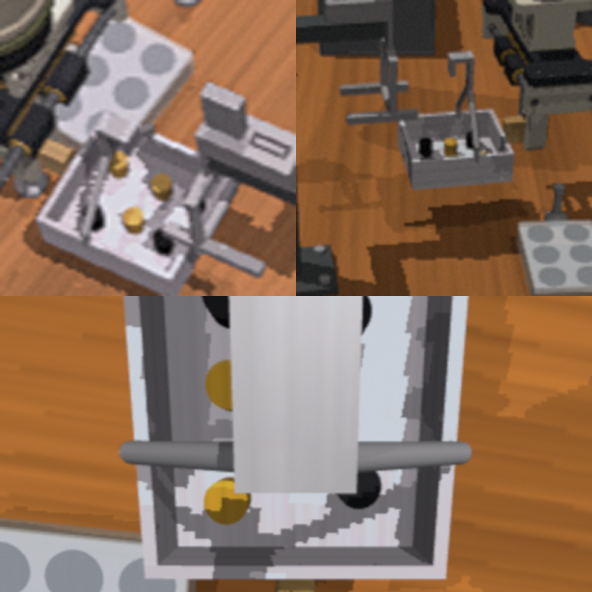

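The composite shows the caddy level in front of the hanger, the hook at scene crop (120,125) and side crop (460,58), in line with the loop, and the wrist view with hook and bail symmetric about the image's middle. I check hook and bar in the same cameras numerically.

Run:
```python
from h import *
a=cam("scene");b=cam("side");s=robot.read_state();t=np.array(s["tool_pos"]);Rt=R.from_rotvec(s["orientation"]).as_matrix()
print("bar side near/far",at_z(b,319.75,228,.149).round(4),at_z(b,314.75,214.25,.149).round(4))
print("bar scene -y end",at_z(a,268,280.5,.149).round(4))
yaw=np.arctan2(Rt[1,0],Rt[0,0]);Rc=R.from_euler('z',yaw).as_matrix()
o=t-Rc@[-.0785,0,0];o[2]=t[2]-.0269
print("yaw",np.degrees(yaw),"caddy o",o.round(4))
bar=np.array([.605,-.086,.145]);Rb=R.from_euler('z',8.8,degrees=True).as_matrix()
for c,n in((a,"scene"),(b,"side")):
    print(n,"hook top corners",proj(c,o+np.array([[x,y,.12]for x in(-.0115,.0115)for y in(-.007,.007)])@Rc.T).round(1).tolist(),"tip low",proj(c,o+np.array([[.009,.007,.101],[.009,-.007,.101]])@Rc.T).round(1).tolist())
    print("bar ends mid z",proj(c,bar+np.array([[0,-.029,.004],[0,.029,.004]])@Rb.T).round(1).tolist(),"head top front corners",proj(c,bar+np.array([[-.002,-.0125,.115],[-.002,.0125,.115],[.058,.0125,.115],[.058,-.0125,.115]])@Rb.T).round(1).tolist())
ga=cv2.cvtColor(b["frame"],6).astype(int)
for r in(191,193,196):print(r,ga[r,335:370].tolist())
for r in(160,165,170):print(r,ga[r,270:335].tolist())
```

```text
bar side near/far [ 0.5982 -0.0585  0.149 ] [ 0.6079 -0.1134  0.149 ]
bar scene -y end [ 0.6087 -0.1103  0.149 ]
yaw 8.814783860220896 caddy o [ 0.536  -0.0959  0.0747]
scene hook top corners [[231.6, 244.0], [235.4, 238.0], [242.6, 248.8], [246.3, 242.7]] tip low [[246.3, 247.2], [242.6, 253.2]]
bar ends mid z [[266.9, 282.5], [281.4, 257.3]] head top front corners [[265.3, 246.0], [272.2, 234.4], [303.6, 247.7], [296.9, 259.5]]
side hook top corners [[357.8, 195.3], [359.4, 198.5], [345.9, 196.1], [347.4, 199.3]] tip low [[348.4, 208.2], [346.9, 204.9]]
bar ends mid z [[314.0, 213.9], [318.5, 228.3]] head top front corners [[316.2, 164.5], [318.3, 169.8], [285.0, 171.8], [283.6, 166.4]]
191 [45, 45, 45, 44, 42, 44, 45, 42, 46, 47, 44, 45, 43, 44, 45, 46, 45, 46, 57, 77, 78, 79, 83, 82, 85, 82, 79, 80, 81, 82, 83, 84, 84, 85, 73]
193 [43, 42, 43, 48, 43, 44, 43, 43, 43, 46, 50, 48, 45, 46, 43, 45, 48, 47, 45, 59, 76, 78, 82, 82, 84, 81, 81, 79, 81, 83, 84, 83, 82, 84, 73]
196 [48, 47, 49, 49, 45, 42, 42, 44, 44, 46, 47, 56, 76, 92, 92, 95, 104, 104, 103, 108, 118, 127, 136, 134, 115
[... 151 characters left out ...]
, 14, 8, 7, 9, 7, 20, 47, 63, 62, 64, 62, 65, 66, 66, 64, 63, 63, 62, 64, 57, 42, 42, 34, 11, 8, 13, 12, 13, 14, 4, 10, 6, 9, 24, 36, 38, 39, 36]
165 [82, 80, 82, 78, 78, 82, 84, 85, 86, 83, 78, 84, 76, 30, 28, 30, 36, 48, 60, 58, 60, 54, 45, 42, 44, 42, 48, 59, 61, 59, 55, 58, 60, 58, 63, 63, 62, 63, 63, 64, 64, 63, 62, 63, 63, 63, 59, 44, 52, 43, 15, 15, 16, 16, 16, 16, 16, 11, 13, 15, 19, 39, 47, 46, 45]
170 [79, 81, 81, 82, 80, 83, 82, 86, 82, 76, 67, 46, 45, 45, 70, 113, 139, 139, 132, 117, 121, 117, 125, 125, 126, 130, 136, 135, 135, 133, 134, 130, 132, 131, 129, 127, 125, 124, 124, 112, 78, 74, 74, 74, 73, 71, 71, 68, 64, 51, 41, 40, 40, 44, 42, 44, 41, 46, 43, 40, 43, 42, 43, 45, 43]
```

```bash
python3 -m handwheel '[[1,0,0,0.004,0,0,0],[1,0,0,0.008,0,0,0],[1,0.012,0,0.008,0,0,0],[1,0.026,0,0.008,0,0,0],[1,0.04,0,0.008,0,0,0],[1,0.054,0,0.008,0,0,0],[1,0.066,0,0.008,0,0,0],[1,0.069,0,0.008,0,0,0],[1,0.069,0,0.008,0,0,0],[1,0.069,0,0.008,0,0,0]]'
python3 - <<'E'
from h import *
s=robot.read_state();print(s["tool_pos"],s["wrist_torque"])
a=cam("scene");f=cv2.resize(a["frame"][210:300,200:320],None,fx=5,fy=5,interpolation=2);cv2.imwrite("pics/c7.png",f[:,:,::-1])
E
```

```text
t: 17.02
tool_pos: [0.5262, -0.0979, 0.0935]
orientation: [-3.132, -0.24, 0.001]
force: [0.8, -0.2, -2.7]
opening: 0.0116
gripper_force: 60.0
[ 0.52621757 -0.09790999  0.09352689] [-0.02047001  0.23334994 -0.02909699]
```

```bash
python3 -m handwheel '[[1,0,0,0.008,0,0,0],[1,0,0,0.016,0,0,0],[1,0,0,0.02,0,0,0],[1,0,0,0.024,0,0,0],[1,0,0,0.024,0,0,0]]'
```

```text
t: 17.7
tool_pos: [0.5263, -0.0978, 0.0692]
orientation: [-3.132, -0.24, 0.001]
force: [-0.2, 0.2, -2.8]
opening: 0.0118
gripper_force: 60.0
```

```bash
python3 -m handwheel '[[1,0,0,0.002,0,0,0],[1,0,0,0.004,0,0,0],[1,0,0,0.005,0,0,0],[1,0,0,0.005,0,0,0],[1,0,0,0.005,0,0,0]]'
```

```text
t: 18.32
tool_pos: [0.5269, -0.0979, 0.0649]
orientation: [3.132, 0.24, 0.001]
force: [-0.0, 0.9, 0.6]
opening: 0.0114
gripper_force: 60.0
```

```bash
python3 -m handwheel '[[0.2,0,0,0,0,0,0],[-0.2,0,0,0,0,0,0],[-0.2,0,0,0,0,0,0],[-0.2,0,0,0,0,0,0],[-0.2,0,0,0,0,0,0],[-0.2,0,0,0,0,0,0],[-0.2,0,0,-0.02,0,0,0],[-0.2,-0.01,0,-0.05,0,0,0],[-0.2,-0.06,0,-0.08,0,0,0],[-0.2,-0.11,0,-0.12,0,0,0],[-0.2,-0.11,0,-0.12,0,0,0],[-0.2,-0.11,0,-0.12,0,0,0],[-0.2,-0.11,0,-0.12,0,0,0],[-0.2,-0.11,0,-0.12,0,0,0]]'
python3 - <<'E'
from h import *
a=cam("scene");b=cam("side")
f=lambda c,r0,r1,c0,c1,k:cv2.resize(c["frame"][r0:r1,c0:c1],None,fx=k,fy=k,interpolation=2)
cv2.imwrite("pics/c8.png",np.hstack([f(a,200,300,210,310,4),f(b,150,250,260,360,4)])[:,:,::-1])
o=np.array([.605,-.086,.038]);Rc=R.from_euler('z',8.8,degrees=True).as_matrix()
for c in(a,b):
    r=robot.regions_of(c,"caddy")[0];P=np.array([[x,y,z]for x in(-.046,.054)for y in(-.045,.045)for z in(0,.032)]+[[-.092,0,.045]]);p=proj(c,o+P@Rc.T)
    print(r["conf"],r["rect"],p.min(0).round(0),p.max(0).round(0))
E
```

```text
t: 20.08
tool_pos: [0.4177, -0.1141, 0.1831]
orientation: [-3.131, -0.241, 0.004]
force: [-0.4, -0.5, 0.0]
opening: 0.056
gripper_force: 0.0
0.92 [238.6, 259.9, 313.9, 324.8] [236. 260.] [312. 324.]
0.86 [285.8, 217.6, 359.6, 285.3] [287. 242.] [361. 284.]
```

View pics/c8.png

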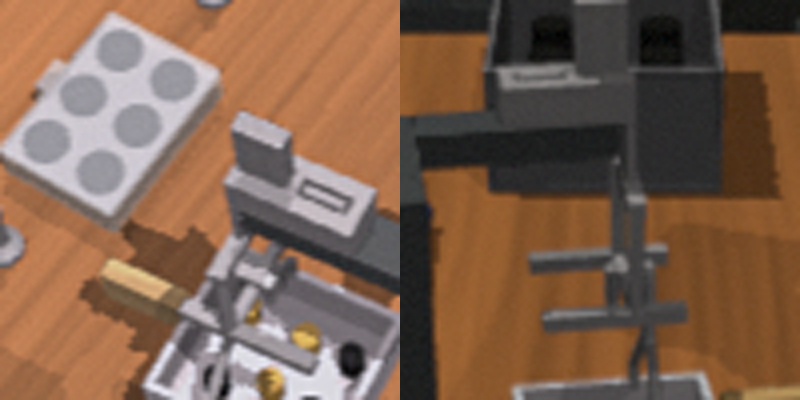

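The caddy hangs level from the loop bar at side crop (620,265), and the hanger is still seated on the arm. I let any swing die out, check that nothing has shifted, and hand the job in.

```bash
python3 -m handwheel '[[-0.2,0,0,0,0,0,0],[-0.2,0,0,0,0,0,0],[-0.2,0,0,0,0,0,0],[-0.2,0,0,0,0,0,0],[-0.2,0,0,0,0,0,0],[-0.2,0,0,0,0,0,0],[-0.2,0,0,0,0,0,0],[-0.2,0,0,0,0,0,0],[-0.2,0,0,0,0,0,0],[-0.2,0,0,0,0,0,0],[-0.2,0,0,0,0,0,0],[-0.2,0,0,0,0,0,0],[-0.2,0,0,0,0,0,0],[-0.2,0,0,0,0,0,0],[-0.2,0,0,0,0,0,0],[-0.2,0,0,0,0,0,0]]'
python3 - <<'E'
from h import *
b=cam("side");f=b["frame"].astype(int)
b2=cam("side");print(np.abs(b2["frame"].astype(int)-f)[200:300,270:370].mean(),[r["rect"] for r in robot.regions_of(b2,"caddy")[:1]])
print(robot.close_job())
E
```

```text
t: 22.28
tool_pos: [0.4179, -0.1146, 0.1846]
orientation: [3.132, 0.24, -0.0]
force: [0.5, 0.6, -0.2]
opening: 0.0555
gripper_force: 0.0
1.4139666666666666 [[285.1, 217.3, 360.8, 284.3]]
the job is handed in; nothing more can be done
None
```

The job is handed in at about 22 s: the last views show the hanger seated on the tongue and the caddy hanging level and still from its loop bar. The hand-in call returned no verdict, and I viewed 11 pictures, one over the limit of 10.

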